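# Locate the control box on the work carrier

### The job

Push the white control box along the plywood board into its screwing position: one long side flat against the steel rail at the far edge, and one end butted against the steel stop block, with no gap at either. Slide it only, without lifting or tipping it, keep off its two knob shafts, leave the screw tray, the hotplate and the carton where they are, and draw the hand clear at the end.

Things in the scene. Friction and masses are not known exactly. Their poses are not given: they have to be found in the camera images.
- carrier: Fixed work carrier: board 400 x 640 mm (x by y), plywood face 18 mm above the table, yaw varies. Origin at the centre of its underside (z = 0); x points away from the robot to the rail, y along the rail. The straight steel rail at the far side is 580 mm long, 12 mm thick, stands 22 mm above the plywood, and has a 3 mm flange behind.
- rail_face (a point): Middle of the rail's inner face (towards the robot), at the height of the plywood; 150 mm along x from the carrier's origin, axes as the carrier's. With the control box against the rail, the box's origin has x = -50 mm in this frame.
- control_box: Loose white steel box, 100 (x) x 140 (y) x 32 mm high, 0.35 to 0.7 kg, two knob shafts on top. Origin at the centre of its underside, on the plywood. Starts near the board's middle, 60 to 120 mm short of its place at the rail, turned up to 0.4 rad from the carrier's axes. Alike both ways round. Sliding friction at most about 9 N.
- shafts: The two delicate steel knob shafts on top of the control box, 8 mm in diameter, 16 mm high, at y = +35 and -35 mm on the box's centre line. Origin in the middle of the box's top face, between them. They move with the box.
- stop_block: Fixed steel block, the end stop, 60 (x) x 50 (y) x 40 mm high, bolt head on top, at the left or right end, 200 mm along the rail from the carrier's middle, its middle 55 mm before the rail's face. Origin at the centre of its underside, axes as the carrier's. The box butts against its inner face (towards the board's middle): origins then 95 mm apart along y.
- screw_tray: Loose black plastic tray of screws, 90 mm (x) x 60 mm (y) x 35 mm high, at the other end of the rail from the stop block. Origin at the centre of its underside. To be left alone.
- hotplate: Loose dark round hotplate lying upside down, 110 mm in diameter, 14 mm thick, with a small white terminal block on top (40 mm high with its pins), at one of the board's two near corners. Origin at the centre of its underside. To be left alone.
- carton: Loose closed cardboard carton, 75 x 55 x 45 mm high, at the other near corner of the board. Origin at the centre of its underside. To be left alone.
There are look-alikes about, which are no part of the job. What is shaped like the control_box but orange, red or turquoise is not meant.

How it is judged (in metres and radians):
At the end, for the whole second after the job is handed in: The control box lies at rest on the plywood, its long side along the rail within 0.035 rad and within 3 mm of touching it, and its end within 3 mm of touching the inner face of the stop block (x of control_box in the frame of rail_face between -0.053 and -0.047 m and angle between the x axis of control_box and the x axis of carrier, either way round below 0.035 rad and y of control_box in the frame of carrier between -0.14 and 0.14 m and (y of control_box in the frame of stop_block between 0.092 and 0.098 m or y of control_box in the frame of stop_block between -0.098 and -0.092 m) and z of control_box in the frame of carrier between 0.013 and 0.022 m and angle between control_box's own z axis and vertical below 0.05 rad and linear speed of control_box below 0.01 m/s).
It fails at once if the control box was lifted more than 8 mm off the board (z of control_box in the frame of carrier above 0.026 m).
It fails at once if the control box was tipped (angle between control_box's own z axis and vertical above 0.12 rad).
It fails at once if the knob shafts were touched (contact force between any of the fingers, the arm and shafts above 1 N).
It fails at once if the screw tray, the hotplate or the carton was moved more than 10 mm (distance of any of screw_tray, hotplate, carton from where it was at the start of the episode above 0.01 m).
It also fails if it takes over 48 s, if anything falls off the work surface, if the arm or the gripper's body presses on something with over 40 N, if the wrist force passes 120 N, or if a joint passes its speed limit or range.

### The arm

A 6-joint arm with a two-finger parallel gripper is mounted at the origin on the work surface. World frame = base frame: x ahead of the robot, y to its left, z up, the work surface at z = 0. Lengths are in m, angles in degrees, forces in N, time in s.
With the tool pointing down it reaches from about 0.35 to 0.875 m from the base axis. Payload 4.2 kg.
Tool frame: the origin (TCP) lies on the centre line of the jaws, within the pads' length; the fingertips stand 25 mm ahead of it and the grasp point (between the pads) lies 6 mm ahead of it; z points along the fingers, y is the line along which they close (so a half turn about z gives the same grasp; the last joint's range is limited). The gripper opens to 87 mm and grips with 3 to 60 N. Pads are 19 mm wide; open, the fingers measure 117 mm over their backs; the gripper's body (75 mm by 190 mm) begins 51 mm behind the grasp point.
Start: joints at [78.53, 22.042, 0.453, 0, -68.411, -14.817], TCP at [0.277, 0.56, 0.248] pointing down, gripper open.
Joint ranges: [-179.83, 179.83], [-69.29, 118.12], [-61.27, 80.66], [-181.25, 117.63], [-171.15, -9.14], [-177.46, 177.46]. Speed limits (degrees/s): [159.86, 159.86, 180, 180, 180, 180].

### API

Orientations are given as a 3x3 rotation matrix whose columns are the frame's x, y, z axes.
In Python, from station import r gives the robot as it stands.
- The arm moves only by the tool move_arm, never from a script. Its argument "series" is a list of rows, each an object with "grip": the opening, from 0 (shut) to 1 (fully open); "xyz": the shift along the tool's x, y, z in mm, a list of three; "angular": the turn, a rotation vector about the tool's x, y, z in rad, a list of three. A call has 1 to 10 rows; each row is the pose to reach, as a shift and turn from the pose commanded when the call began, along the tool's axes at that moment; what a row does not reach only later rows make up. A row lasts 1/10 s, in which the tool goes at most 50 mm and 8.59 degrees, less where a joint would pass 70% of its speed; a pose out of reach is approached as far as the arm can. A call with a gripper value outside its range is refused whole. The fingers move at their own pace and stop on an object; the grip force is fixed at half the most. Time passes only in rows, so rows that repeat a pose let the fingers close. It gives the time, the measured TCP pose, the force, the opening and the grip force at its end, in the units of the state.
- r.sense(): the state, without advancing time (a new reading comes with each control period).
- r.capture(name): name is "side" or "top"; returns a dict with "img" (400x640x3 uint8, red, green, blue), "camera_matrix" (3x3 intrinsics, pixels), "k1" (the pictures are not rectified: a ray, as slopes to the right and down, at radius r is drawn at 1 + k1 r^2 times it, then the intrinsics apply), "rvec" (rotation vector, rad) and "tvec" (3), from world to camera coordinates, as OpenCV has them. Camera axes: x right, y down, z forward; pixel columns grow to the right and rows downward; lengths in m; the calibration is good to about 2 mm. A picture is of the moment at which its call begins. There is no depth.
- r.finish_job(): hands the job in; it is judged then, once.
The state is a dict: "time_s": time; "joints": joint angles; "joint_velocities": joint speeds; "effort": joint torques, N m; "tcp_pos": TCP position; "ee_rot": TCP orientation; "wrist_force": force on the tool from outside, world axes, zero at the start; "moment": the same for the moment, N m; "gripper_width": opening from 0.0 (shut) to 1.0 (fully open); "gripper_force": force on a finger pad.
Only numpy, scipy, OpenCV 4.12 (cv2) and the standard library are available. Lean on these libraries where they do the work, as an engineer would, in place of code of your own. Each camera call takes 0.05 s, during which the arm holds its last target. There are 200 camera calls.

## Working session

There is one attempt and no reset: what is moved stays moved. The work goes in short steps, Python scripts to look and compute and a tool call to move; the robot and the scene stay as the last step left them, time stands still between calls to the robot, and variables do not carry over. Pictures are saved under pics/ and viewed, at most 10 in all, crops included, and the job is handed in when it is done.

Besides the shell and the picture viewer there is one more tool, called after "Call:" in YAML: its name, and indented under it one key for each argument. move_arm: Moves the arm, as the interface text tells. Its arguments: {"type":"object","properties":{"series":{"type":"array"}},"required":["series"]}

```bash
mkdir -p pics; cat > h.py <<'E'
import numpy as np, cv2
from station import r
def snap(name,fn=None):
    c=r.capture(name)
    if fn: cv2.imwrite('pics/'+fn,c['img'][:,:,::-1])
    return c
def ray(c,uv):
    K=np.array(c['camera_matrix']);k=c['k1']
    p=cv2.undistortPoints(np.array([[uv]],float),K,np.array([k,0,0,0,0.]))[0,0]
    R=cv2.Rodrigues(np.array(c['rvec'],float))[0];t=np.array(c['tvec'],float).ravel()
    return -R.T@t, R.T@np.array([p[0],p[1],1])
def at(c,uv,z):
    o,d=ray(c,uv); return o+d*(z-o[2])/d[2]
def proj(c,P):
    return cv2.projectPoints(np.array(P,float).reshape(-1,3),np.array(c['rvec'],float),np.array(c['tvec'],float),np.array(c['camera_matrix']),np.array([c['k1'],0,0,0,0.]))[0].reshape(-1,2)
E
python3 - <<'E'
from h import *
import pickle
for n in('top','side'):
    c=snap(n,n+'0.png'); pickle.dump(c,open(n+'0.pkl','wb')); print(n,c['k1'],ray(c,(320,200)))
s=r.sense();print(s['tcp_pos'],s['ee_rot'],s['time_s'],s['gripper_width'])
E
```

```text
top 0.00860571665359687 (array([ 0.28744039, -0.00181217,  1.6564635 ]), array([ 0.10321224, -0.00722351, -0.99465396]))
side 0.010859570300407264 (array([-0.26009996, -0.72400278,  0.86268029]), array([ 0.56156626,  0.54793566, -0.62014415]))
[0.27655456 0.55993654 0.24654799] [[ 8.96523667e-01 -4.42995144e-01 -7.85447384e-04]
 [-4.42995823e-01 -8.96521729e-01 -1.86798350e-03]
 [ 1.23336974e-04  2.02264133e-03 -9.99997947e-01]] 0.1 0.9986689472311566
```

View pics/top0.png

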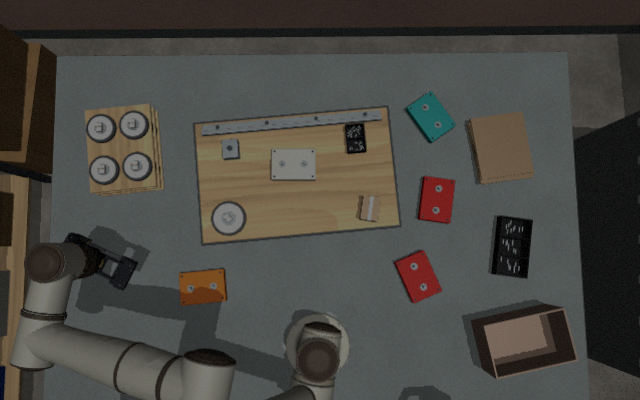

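View pics/side0.png

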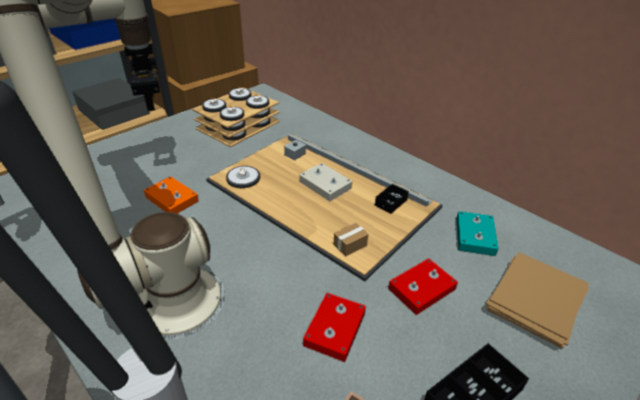

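The top view shows the white box at (293,164), the stop block at (230,149) on the left (+y), the tray at (355,138), the hotplate at (228,217) and the carton at (370,208). Things that could be taken for the box: orange (203,286), red (436,199), red (418,276) and turquoise (431,117). I choose the white one on the board at (293,164), and check it in a close crop.

```bash
python3 - <<'E'
from h import *
im=cv2.imread('pics/top0.png')[98:248,190:405]
im=cv2.convertScaleAbs(im,alpha=1.3)
cv2.imwrite('pics/crop0.png',cv2.resize(im[:98,:205],None,fx=3.9,fy=3.9,interpolation=cv2.INTER_CUBIC))
E
```

```text
(no output)
```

View pics/crop0.png

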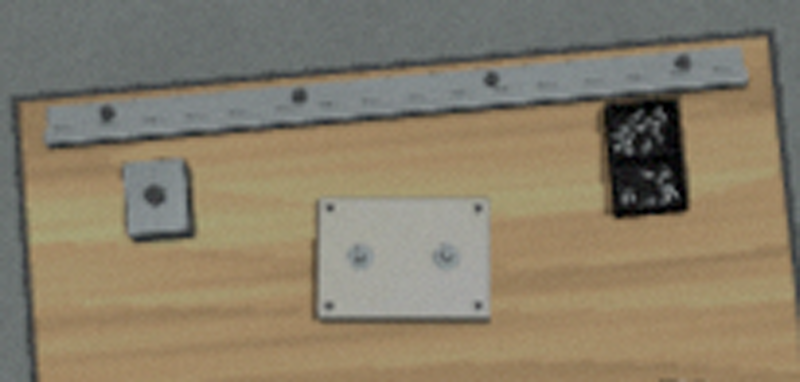

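The crop confirms the white box with two shafts. Its top corners in crop pixels are (318,198), (490,200), (488,318) and (317,318). The rail's base line runs from (47,146) to (745,87).

```bash
cat >> h.py <<'E'
from scipy.optimize import least_squares
def fit(c,uv,local,z,x0):
    "planar pose (x,y,yaw) with least reprojection error"
    uv=np.array(uv,float);L=np.array(local,float)
    def P(p):
        a=p[2];R=np.array([[np.cos(a),-np.sin(a)],[np.sin(a),np.cos(a)]])
        return np.c_[L[:,:2]@R.T+p[:2],np.full(len(L),z)]
    s=least_squares(lambda p:(proj(c,P(p))-uv).ravel(),x0); return s.x,np.abs(s.fun).max()
BOX=[(.05,.07),(.05,-.07),(-.05,-.07),(-.05,.07)]
E
python3 - <<'E'
from h import *
import pickle
c=pickle.load(open('top0.pkl','rb'))
f=lambda a:np.array(a)/3.9+[190,98]-0.4
car,e=fit(c,np.r_[f([(12,99),(772,32)]),[[400,227],[202,244]]],[(.2,.32),(.2,-.32),(-.2,-.32),(-.2,.32)],.018,[.6,0,0]);print('car',car,e)
box,e=fit(c,f([(318,198),(490,200),(488,318),(317,318)]),BOX,.05,[.6,0,0]);print('box',box,e)
def loc(p):
    d=np.array(p[:2])-car[:2];a=car[2];return np.array([d@[np.cos(a),np.sin(a)],d@[-np.sin(a),np.cos(a)]])
print('box in car',loc(box),box[2]-car[2])
for uv in[(47,146),(745,87)]: print('railbase',loc(at(c,f(uv),.018)))
for uv in[(47,137),(745,80)]: print('railtop',loc(at(c,f(uv),.040)))
for uv in[(122,162),(185,158),(191,231),(129,236)]: print('stop',loc(at(c,f(uv),.058)))
for n,uv,z in[('hot',(228,217),.032),('carton',(370,208),.063),('tray',(355,138),.053)]: print(n,loc(at(c,uv,z)))
E
```

```text
car [0.54193767 0.062522   0.07734996] 1.630066353490406
box [ 0.56996343  0.07023456 -0.0181554 ] 0.5247326164576123
box in car [0.02853793 0.00552387] -0.09550535767544827
railbase [0.15415055 0.29217981]
railbase [ 0.15320007 -0.28958842]
railtop [0.15608131 0.28715436]
railtop [ 0.15352582 -0.28689613]
stop [0.12566296 0.22472751]
stop [0.12449501 0.17392226]
stop [0.06440638 0.17355563]
stop [0.06472665 0.22343603]
hot [-0.11927275  0.2245105 ]
carton [-0.13356837 -0.22139065]
tray [ 0.09324415 -0.19732185]
```

```bash
cat >> h.py <<'E'
CAR=[0.5419,0.0625,0.0774]   # carrier; rail inner face measured near x=.1535
def w(x,y):
    a=CAR[2];return np.array([CAR[0]+np.cos(a)*x-np.sin(a)*y,CAR[1]+np.sin(a)*x+np.cos(a)*y])
def go(x,y,z,yaw=0):
    "shift (mm) and turn in the tool axes to carrier x,y, world z; tool x at yaw from carrier x"
    s=r.sense();R=np.array(s['ee_rot']);d=np.r_[w(x,y),z]-s['tcp_pos']
    t=np.arctan2(R[1,0],R[0,0])
    dy=(CAR[2]+yaw-t+np.pi)%(2*np.pi)-np.pi
    print('shift mm',np.round(R.T@d*1000,1),'turn z',round(-dy,4),'t',s['time_s'],'F',np.round(s['wrist_force'],1),'w',round(s['gripper_width'],3))
E
python3 -c "
from h import *
go(-.065,.0055,.15)"
```

```text
shift mm [399.6 356.7  97.3] turn z -0.5363 t 0.1 F [-0.2 -0.1  0.1] w 0.999
```

Call:
move_arm:
  series:
    - {"grip": 1, "xyz": [40, 36, 0], "angular": [0, 0, -0.06]}
    - {"grip": 1, "xyz": [80, 71, 0], "angular": [0, 0, -0.12]}
    - {"grip": 1, "xyz": [120, 107, 0], "angular": [0, 0, -0.18]}
    - {"grip": 1, "xyz": [160, 143, 0], "angular": [0, 0, -0.24]}
    - {"grip": 1, "xyz": [200, 178, 0], "angular": [0, 0, -0.3]}
    - {"grip": 1, "xyz": [240, 214, 10], "angular": [0, 0, -0.36]}
    - {"grip": 1, "xyz": [275, 247, 20], "angular": [0, 0, -0.42]}
    - {"grip": 1, "xyz": [310, 278, 30], "angular": [0, 0, -0.48]}
    - {"grip": 1, "xyz": [340, 305, 40], "angular": [0, 0, -0.536]}
    - {"grip": 1, "xyz": [370, 330, 50], "angular": [0, 0, -0.536]}

```text
time_s: 1.1
tcp_pos: [0.4621, 0.0996, 0.1975]
ee_rot: [[0.997, 0.079, 0.0], [0.079, -0.997, 0.0], [0.0, -0.0, -1.0]]
wrist_force: [1.2, 1.2, 0.1]
gripper_width: 0.997
gripper_force: 0.0
```

```bash
python3 -c "
from h import *
go(-.065,.0055,.051)"
```

```text
shift mm [ 11.6  37.7 146.5] turn z 0.0012 t 1.1 F [1.2 1.2 0.1] w 0.997
```

Call:
move_arm:
  series:
    - {"grip": 1, "xyz": [6, 19, 35], "angular": [0, 0, 0]}
    - {"grip": 1, "xyz": [11.5, 37.5, 75], "angular": [0, 0, 0]}
    - {"grip": 1, "xyz": [11.5, 37.5, 110], "angular": [0, 0, 0]}
    - {"grip": 1, "xyz": [11.5, 37.5, 135], "angular": [0, 0, 0]}
    - {"grip": 1, "xyz": [11.5, 37.5, 145.5], "angular": [0, 0, 0]}
    - {"grip": 1, "xyz": [11.5, 37.5, 145.5], "angular": [0, 0, 0]}

```text
time_s: 1.7
tcp_pos: [0.4755, 0.0647, 0.0511]
ee_rot: [[0.997, 0.077, -0.003], [0.077, -0.997, -0.002], [-0.003, 0.001, -1.0]]
wrist_force: [-0.9, -0.1, 0.2]
gripper_width: 0.998
gripper_force: 0.0
```

```bash
python3 -c "
from h import *
go(.0,.0055,.051)"
```

```text
shift mm [66.   1.8 -0.1] turn z -0.0002 t 1.7 F [-0.9 -0.1  0.2] w 0.998
```

Call:
move_arm:
  series:
    - {"grip": 1, "xyz": [10, 1, 0], "angular": [0, 0, 0]}
    - {"grip": 1, "xyz": [20, 1.5, 0], "angular": [0, 0, 0]}
    - {"grip": 1, "xyz": [26, 1.5, 0], "angular": [0, 0, 0]}
    - {"grip": 1, "xyz": [32, 1.5, 0], "angular": [0, 0, 0]}
    - {"grip": 1, "xyz": [38, 1.5, 0], "angular": [0, 0, 0]}
    - {"grip": 1, "xyz": [44, 1.5, 0], "angular": [0, 0, 0]}
    - {"grip": 1, "xyz": [50, 1.5, 0], "angular": [0, 0, 0]}
    - {"grip": 1, "xyz": [56, 1.5, 0], "angular": [0, 0, 0]}
    - {"grip": 1, "xyz": [62, 1.5, 0], "angular": [0, 0, 0]}
    - {"grip": 1, "xyz": [68, 1.5, 0], "angular": [0, 0, 0]}

```text
time_s: 2.7
tcp_pos: [0.5411, 0.0674, 0.0519]
ee_rot: [[0.997, 0.076, -0.008], [0.076, -0.997, -0.002], [-0.008, 0.002, -1.0]]
wrist_force: [-6.5, -1.5, 2.8]
gripper_width: 0.997
gripper_force: 3.3
```

Call:
move_arm:
  series:
    - {"grip": 1, "xyz": [5, 0, 0], "angular": [0, 0, 0]}
    - {"grip": 1, "xyz": [10, 0, 0], "angular": [0, 0, 0]}
    - {"grip": 1, "xyz": [15, 0, 0], "angular": [0, 0, 0]}
    - {"grip": 1, "xyz": [20, 0, 0], "angular": [0, 0, 0]}
    - {"grip": 1, "xyz": [24, 0, 0], "angular": [0, 0, 0]}
    - {"grip": 1, "xyz": [27, 0, 0], "angular": [0, 0, 0]}
    - {"grip": 1, "xyz": [29, 0, 0], "angular": [0, 0, 0]}
    - {"grip": 1, "xyz": [30, 0, 0], "angular": [0, 0, 0]}

```text
time_s: 3.5
tcp_pos: [0.5709, 0.0699, 0.0518]
ee_rot: [[0.997, 0.076, -0.008], [0.076, -0.997, -0.002], [-0.008, 0.002, -1.0]]
wrist_force: [-7.5, 0.5, 4.5]
gripper_width: 1.002
gripper_force: 3.8
```

```bash
python3 - <<'E'
from h import *
go(.04,.0055,.051)
c=snap('top')
a=cv2.convertScaleAbs(c['img'][98:198,190:395,::-1],alpha=1.3)
a=cv2.resize(a,None,fx=3.9,fy=3.9,interpolation=cv2.INTER_CUBIC)
cv2.imwrite('pics/t1.png',a)
E
```

```text
shift mm [10.5 -0.4  0.8] turn z -0.0013 t 3.5 F [-7.5  0.5  4.5] w 1.002
```

View pics/t1.png

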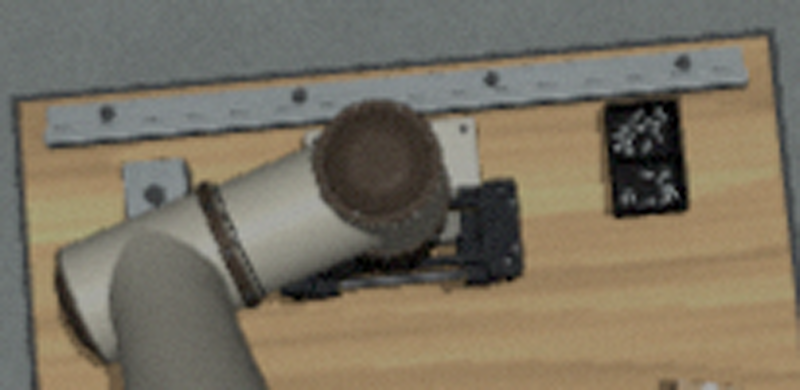

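The box is pushed square and its far right corner at crop (475,118) is still about 1 cm short of the rail. I push on gently.

Call:
move_arm:
  series:
    - {"grip": 1, "xyz": [2, 0, 0], "angular": [0, 0, 0]}
    - {"grip": 1, "xyz": [4, 0, 0], "angular": [0, 0, 0]}
    - {"grip": 1, "xyz": [6, 0, 0], "angular": [0, 0, 0]}
    - {"grip": 1, "xyz": [7, 0, 0], "angular": [0, 0, 0]}
    - {"grip": 1, "xyz": [8, 0, 0], "angular": [0, 0, 0]}
    - {"grip": 1, "xyz": [8, 0, 0], "angular": [0, 0, 0]}

```text
time_s: 4.15
tcp_pos: [0.5789, 0.0705, 0.0519]
ee_rot: [[0.997, 0.076, -0.008], [0.076, -0.997, -0.002], [-0.008, 0.002, -1.0]]
wrist_force: [-6.4, -1.0, 3.4]
gripper_width: 1.005
gripper_force: 3.3
```

Call:
move_arm:
  series:
    - {"grip": 1, "xyz": [1, 0, 0], "angular": [0, 0, 0]}
    - {"grip": 1, "xyz": [2, 0, 0], "angular": [0, 0, 0]}
    - {"grip": 1, "xyz": [3, 0, 0], "angular": [0, 0, 0]}
    - {"grip": 1, "xyz": [3, 0, 0], "angular": [0, 0, 0]}

```text
time_s: 4.55
tcp_pos: [0.581, 0.0707, 0.0519]
ee_rot: [[0.997, 0.076, -0.01], [0.076, -0.997, -0.003], [-0.01, 0.002, -1.0]]
wrist_force: [-8.6, -0.7, 5.5]
gripper_width: 1.003
gripper_force: 4.5
```

Call:
move_arm:
  series:
    - {"grip": 1, "xyz": [1, 0, 0], "angular": [0, 0, 0]}
    - {"grip": 1, "xyz": [2, 0, 0], "angular": [0, 0, 0]}
    - {"grip": 1, "xyz": [3, 0, 0], "angular": [0, 0, 0]}
    - {"grip": 1, "xyz": [3, 0, 0], "angular": [0, 0, 0]}

```text
time_s: 4.95
tcp_pos: [0.5812, 0.0706, 0.0519]
ee_rot: [[0.997, 0.076, -0.016], [0.076, -0.997, -0.004], [-0.016, 0.003, -1.0]]
wrist_force: [-16.1, 1.2, 11.2]
gripper_width: 1.002
gripper_force: 7.8
```

Seated on the rail, since the force rose with no motion. Next I back off, rise, and go round to the right end with the fingers shut.

Call:
move_arm:
  series:
    - {"grip": 1, "xyz": [-12, 0, 0], "angular": [0, 0, 0]}
    - {"grip": 1, "xyz": [-25, 0, 0], "angular": [0, 0, 0]}
    - {"grip": 1, "xyz": [-25, 0, -40], "angular": [0, 0, 0]}
    - {"grip": 0.5, "xyz": [-25, 0, -80], "angular": [0, 0, 0]}
    - {"grip": 0, "xyz": [-25, 0, -100], "angular": [0, 0, 0]}
    - {"grip": 0, "xyz": [-15, 40, -100], "angular": [0, 0, 0]}
    - {"grip": 0, "xyz": [5, 80, -100], "angular": [0, 0, 0]}
    - {"grip": 0, "xyz": [35, 105, -100], "angular": [0, 0, 0]}
    - {"grip": 0, "xyz": [58, 105, -100], "angular": [0, 0, 0]}
    - {"grip": 0, "xyz": [58, 105, -100], "angular": [0, 0, 0]}

```text
time_s: 5.95
tcp_pos: [0.6568, -0.0291, 0.1521]
ee_rot: [[0.997, 0.076, 0.002], [0.076, -0.997, -0.0], [0.002, 0.0, -1.0]]
wrist_force: [-0.6, 1.0, -0.8]
gripper_width: 0.447
gripper_force: 0.0
```

```bash
python3 - <<'E'
from h import *
go(.10,-.108,.051)
c=snap('top')
a=cv2.convertScaleAbs(c['img'][98:198,190:395,::-1],alpha=1.3)
cv2.imwrite('pics/t2.png',cv2.resize(a,None,fx=3.9,fy=3.9,interpolation=cv2.INTER_CUBIC))
E
```

```text
shift mm [ -7.7   7.8 101.1] turn z -0.0018 t 5.95 F [-0.6  1.  -0.8] w 0.447
```

View pics/t2.png

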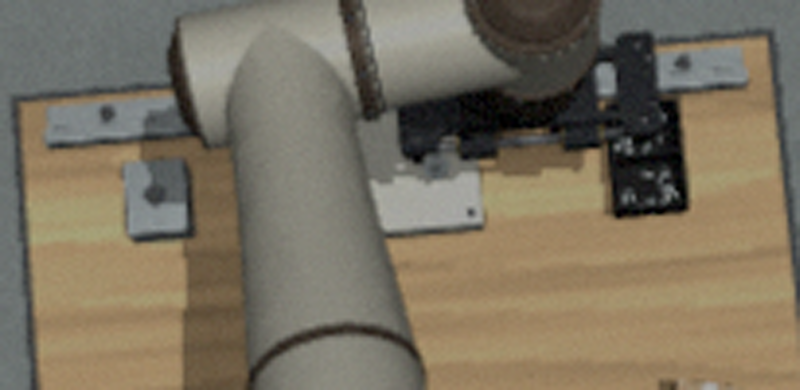

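The box's near right corner is at crop (484,228), with free board between it and the tray. I close the fingers and descend there.

Call:
move_arm:
  series:
    - {"grip": 0, "xyz": [-7.5, 8, 0], "angular": [0, 0, 0]}
    - {"grip": 0, "xyz": [-7.5, 8, 0], "angular": [0, 0, 0]}
    - {"grip": 0, "xyz": [-7.5, 8, 0], "angular": [0, 0, 0]}
    - {"grip": 0, "xyz": [-7.5, 8, 10], "angular": [0, 0, 0]}
    - {"grip": 0, "xyz": [-7.5, 8, 25], "angular": [0, 0, 0]}
    - {"grip": 0, "xyz": [-7.5, 8, 45], "angular": [0, 0, 0]}
    - {"grip": 0, "xyz": [-7.5, 8, 65], "angular": [0, 0, 0]}
    - {"grip": 0, "xyz": [-7.5, 8, 85], "angular": [0, 0, 0]}
    - {"grip": 0, "xyz": [-7.5, 8, 100], "angular": [0, 0, 0]}
    - {"grip": 0, "xyz": [-7.5, 8, 100], "angular": [0, 0, 0]}

```text
time_s: 7.0
tcp_pos: [0.6452, -0.0366, 0.0494]
ee_rot: [[0.997, 0.077, -0.006], [0.077, -0.997, -0.001], [-0.006, 0.0, -1.0]]
wrist_force: [-0.2, 0.0, 0.2]
gripper_width: 0.005
gripper_force: 0.0
```

```bash
python3 - <<'E'
from h import *
go(.10,.02,.051)
E
```

```text
shift mm [   4.6 -126.8   -1.7] turn z -0.0003 t 7.0 F [-0.2  0.   0.2] w 0.005
```

Call:
move_arm:
  series:
    - {"grip": 0, "xyz": [4, -8, 0], "angular": [0, 0, 0]}
    - {"grip": 0, "xyz": [4.5, -16, 0], "angular": [0, 0, 0]}
    - {"grip": 0, "xyz": [4.5, -22, 0], "angular": [0, 0, 0]}
    - {"grip": 0, "xyz": [4.5, -28, 0], "angular": [0, 0, 0]}
    - {"grip": 0, "xyz": [4.5, -34, 0], "angular": [0, 0, 0]}
    - {"grip": 0, "xyz": [4.5, -40, 0], "angular": [0, 0, 0]}
    - {"grip": 0, "xyz": [4.5, -46, 0], "angular": [0, 0, 0]}
    - {"grip": 0, "xyz": [4.5, -52, 0], "angular": [0, 0, 0]}
    - {"grip": 0, "xyz": [4.5, -58, 0], "angular": [0, 0, 0]}
    - {"grip": 0, "xyz": [4.5, -64, 0], "angular": [0, 0, 0]}

```text
time_s: 8.0
tcp_pos: [0.6467, 0.0265, 0.0528]
ee_rot: [[0.997, 0.077, -0.0], [0.077, -0.997, -0.002], [-0.0, 0.002, -1.0]]
wrist_force: [0.5, -5.5, 1.9]
gripper_width: 0.003
gripper_force: 3.0
```

Call:
move_arm:
  series:
    - {"grip": 0, "xyz": [0, -6, 0], "angular": [0, 0, 0]}
    - {"grip": 0, "xyz": [0, -12, 0], "angular": [0, 0, 0]}
    - {"grip": 0, "xyz": [0, -18, 0], "angular": [0, 0, 0]}
    - {"grip": 0, "xyz": [0, -24, 0], "angular": [0, 0, 0]}
    - {"grip": 0, "xyz": [0, -30, 0], "angular": [0, 0, 0]}
    - {"grip": 0, "xyz": [0, -36, 0], "angular": [0, 0, 0]}
    - {"grip": 0, "xyz": [0, -41, 0], "angular": [0, 0, 0]}
    - {"grip": 0, "xyz": [0, -45, 0], "angular": [0, 0, 0]}
    - {"grip": 0, "xyz": [0, -48, 0], "angular": [0, 0, 0]}
    - {"grip": 0, "xyz": [0, -50, 0], "angular": [0, 0, 0]}

```text
time_s: 9.0
tcp_pos: [0.6428, 0.0762, 0.0529]
ee_rot: [[0.997, 0.077, -0.001], [0.077, -0.997, -0.002], [-0.001, 0.002, -1.0]]
wrist_force: [1.6, -5.5, 1.6]
gripper_width: 0.002
gripper_force: 3.1
```

```bash
python3 - <<'E'
from h import *
go(.10,.02,.051)
c=snap('top')
a=cv2.convertScaleAbs(c['img'][98:198,190:395,::-1],alpha=1.3)
cv2.imwrite('pics/t3.png',cv2.resize(a,None,fx=3.9,fy=3.9,interpolation=cv2.INTER_CUBIC))
E
```

```text
shift mm [ -1.6 -14.1   1.9] turn z -0.0002 t 9.0 F [ 1.6 -5.5  1.6] w 0.002
```

View pics/t3.png

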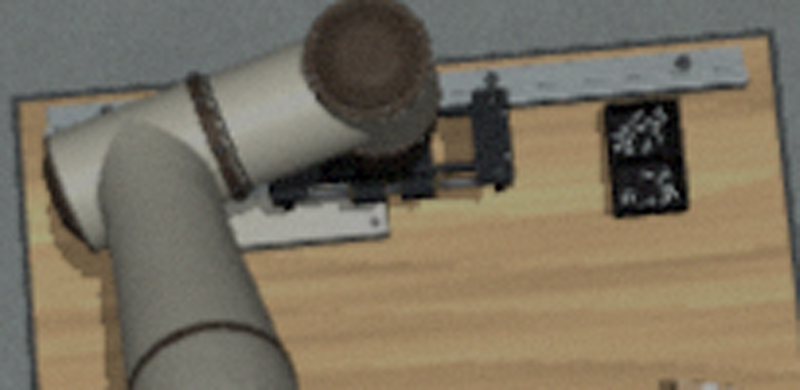

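The box slides along the rail and stays square, with its near right corner at crop (387,237). About 14 mm is left to the stop.

Call:
move_arm:
  series:
    - {"grip": 0, "xyz": [0, -3, 0], "angular": [0, 0, 0]}
    - {"grip": 0, "xyz": [0, -6, 0], "angular": [0, 0, 0]}
    - {"grip": 0, "xyz": [0, -9, 0], "angular": [0, 0, 0]}
    - {"grip": 0, "xyz": [0, -11, 0], "angular": [0, 0, 0]}
    - {"grip": 0, "xyz": [0, -13, 0], "angular": [0, 0, 0]}
    - {"grip": 0, "xyz": [0, -13, 0], "angular": [0, 0, 0]}

```text
time_s: 9.65
tcp_pos: [0.6417, 0.0893, 0.0528]
ee_rot: [[0.997, 0.077, -0.001], [0.077, -0.997, -0.002], [-0.001, 0.002, -1.0]]
wrist_force: [0.5, -5.9, 1.9]
gripper_width: 0.003
gripper_force: 2.6
```

Call:
move_arm:
  series:
    - {"grip": 0, "xyz": [0, -1, 0], "angular": [0, 0, 0]}
    - {"grip": 0, "xyz": [0, -2, 0], "angular": [0, 0, 0]}
    - {"grip": 0, "xyz": [0, -3, 0], "angular": [0, 0, 0]}
    - {"grip": 0, "xyz": [0, -3, 0], "angular": [0, 0, 0]}

```text
time_s: 10.05
tcp_pos: [0.6415, 0.0921, 0.0528]
ee_rot: [[0.997, 0.077, -0.001], [0.077, -0.997, -0.002], [-0.001, 0.002, -1.0]]
wrist_force: [1.1, -5.6, 2.0]
gripper_width: 0.004
gripper_force: 2.9
```

Call:
move_arm:
  series:
    - {"grip": 0, "xyz": [0, -1, 0], "angular": [0, 0, 0]}
    - {"grip": 0, "xyz": [0, -2, 0], "angular": [0, 0, 0]}
    - {"grip": 0, "xyz": [0, -3, 0], "angular": [0, 0, 0]}
    - {"grip": 0, "xyz": [0, -4, 0], "angular": [0, 0, 0]}
    - {"grip": 0, "xyz": [0, -4, 0], "angular": [0, 0, 0]}

```text
time_s: 10.55
tcp_pos: [0.6412, 0.0952, 0.0529]
ee_rot: [[0.997, 0.077, -0.001], [0.077, -0.997, -0.003], [-0.001, 0.003, -1.0]]
wrist_force: [1.0, -9.1, 1.6]
gripper_width: 0.004
gripper_force: 4.3
```

Call:
move_arm:
  series:
    - {"grip": 0, "xyz": [0, -1, 0], "angular": [0, 0, 0]}
    - {"grip": 0, "xyz": [0, -2, 0], "angular": [0, 0, 0]}
    - {"grip": 0, "xyz": [0, -3, 0], "angular": [0, 0, 0]}
    - {"grip": 0, "xyz": [0, -3, 0], "angular": [0, 0, 0]}

```text
time_s: 10.95
tcp_pos: [0.6407, 0.0955, 0.0528]
ee_rot: [[0.997, 0.076, -0.003], [0.076, -0.997, -0.006], [-0.003, 0.006, -1.0]]
wrist_force: [2.6, -15.9, 1.8]
gripper_width: 0.006
gripper_force: 8.4
```

Seated at the stop, as the force rose without motion. I back off and go round for a final square-up push against the rail.

Call:
move_arm:
  series:
    - {"grip": 0, "xyz": [0, 10, 0], "angular": [0, 0, 0]}
    - {"grip": 0, "xyz": [0, 22, 0], "angular": [0, 0, 0]}
    - {"grip": 0, "xyz": [0, 22, -40], "angular": [0, 0, 0]}
    - {"grip": 0.5, "xyz": [0, 22, -80], "angular": [0, 0, 0]}
    - {"grip": 1, "xyz": [-35, 22, -100], "angular": [0, 0, 0]}
    - {"grip": 1, "xyz": [-80, 10, -100], "angular": [0, 0, 0]}
    - {"grip": 1, "xyz": [-110, -25, -100], "angular": [0, 0, 0]}
    - {"grip": 1, "xyz": [-120, -65, -100], "angular": [0, 0, 0]}
    - {"grip": 1, "xyz": [-120, -80, -100], "angular": [0, 0, 0]}
    - {"grip": 1, "xyz": [-120, -80, -100], "angular": [0, 0, 0]}

```text
time_s: 11.95
tcp_pos: [0.5154, 0.173, 0.1528]
ee_rot: [[0.997, 0.081, 0.001], [0.081, -0.997, 0.001], [0.002, -0.001, -1.0]]
wrist_force: [0.2, -0.6, 0.5]
gripper_width: 0.558
gripper_force: 0.0
```

```bash
python3 - <<'E'
from h import *
go(-.01,.106,.051)
c=snap('top')
a=cv2.convertScaleAbs(c['img'][98:198,190:395,::-1],alpha=1.3)
cv2.imwrite('pics/t4.png',cv2.resize(a,None,fx=3.9,fy=3.9,interpolation=cv2.INTER_CUBIC))
E
```

```text
shift mm [  7.7   6.4 101.8] turn z 0.0033 t 11.95 F [ 0.2 -0.6  0.5] w 0.558
```

View pics/t4.png

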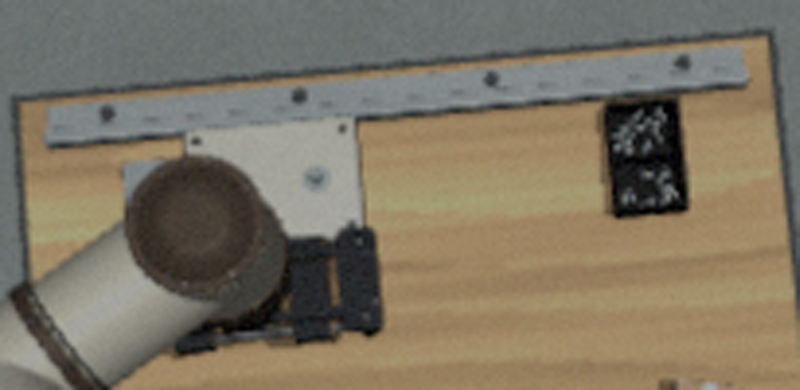

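The box lies along the rail and beside the stop, with far corners near (185,133) and (357,120). I make one light squaring push at the near side.

Call:
move_arm:
  series:
    - {"grip": 1, "xyz": [8, 6, 0], "angular": [0, 0, 0]}
    - {"grip": 1, "xyz": [8, 6, 20], "angular": [0, 0, 0]}
    - {"grip": 1, "xyz": [8, 6, 40], "angular": [0, 0, 0]}
    - {"grip": 1, "xyz": [8, 6, 60], "angular": [0, 0, 0]}
    - {"grip": 1, "xyz": [8, 6, 80], "angular": [0, 0, 0]}
    - {"grip": 1, "xyz": [8, 6, 100], "angular": [0, 0, 0]}
    - {"grip": 1, "xyz": [18, 6, 100], "angular": [0, 0, 0]}
    - {"grip": 1, "xyz": [28, 6, 100], "angular": [0, 0, 0]}
    - {"grip": 1, "xyz": [38, 6, 100], "angular": [0, 0, 0]}
    - {"grip": 1, "xyz": [45, 6, 100], "angular": [0, 0, 0]}

```text
time_s: 13.0
tcp_pos: [0.5629, 0.1686, 0.0535]
ee_rot: [[0.997, 0.077, 0.003], [0.077, -0.997, 0.001], [0.003, -0.001, -1.0]]
wrist_force: [-0.1, 0.5, -0.2]
gripper_width: 0.997
gripper_force: 0.0
```

```bash
python3 -c "
from h import *
go(.04,.106,.051)"
```

```text
shift mm [10.8 -1.9  2.5] turn z -0.0008 t 13.0 F [-0.1  0.5 -0.2] w 0.997
```

Call:
move_arm:
  series:
    - {"grip": 1, "xyz": [3, 0, 1], "angular": [0, 0, 0]}
    - {"grip": 1, "xyz": [6, 0, 1], "angular": [0, 0, 0]}
    - {"grip": 1, "xyz": [8, 0, 1], "angular": [0, 0, 0]}
    - {"grip": 1, "xyz": [10, 0, 1], "angular": [0, 0, 0]}
    - {"grip": 1, "xyz": [12, 0, 1], "angular": [0, 0, 0]}
    - {"grip": 1, "xyz": [13, 0, 1], "angular": [0, 0, 0]}
    - {"grip": 1, "xyz": [14, 0, 1], "angular": [0, 0, 0]}
    - {"grip": 1, "xyz": [14, 0, 1], "angular": [0, 0, 0]}

```text
time_s: 13.8
tcp_pos: [0.5723, 0.1691, 0.0512]
ee_rot: [[0.997, 0.078, -0.005], [0.078, -0.997, -0.001], [-0.005, 0.001, -1.0]]
wrist_force: [-7.1, 1.6, 4.7]
gripper_width: 0.999
gripper_force: 3.4
```

Call:
move_arm:
  series:
    - {"grip": 1, "xyz": [1, 0, 0], "angular": [0, 0, 0]}
    - {"grip": 1, "xyz": [2, 0, 0], "angular": [0, 0, 0]}
    - {"grip": 1, "xyz": [3, 0, 0], "angular": [0, 0, 0]}
    - {"grip": 1, "xyz": [4, 0, 0], "angular": [0, 0, 0]}
    - {"grip": 1, "xyz": [4, 0, 0], "angular": [0, 0, 0]}

```text
time_s: 14.3
tcp_pos: [0.5733, 0.169, 0.0511]
ee_rot: [[0.997, 0.077, -0.011], [0.077, -0.997, -0.003], [-0.011, 0.002, -1.0]]
wrist_force: [-14.8, 2.4, 11.0]
gripper_width: 1.0
gripper_force: 7.1
```

Seated. I draw the hand clear and look again.

Call:
move_arm:
  series:
    - {"grip": 1, "xyz": [-10, 0, 0], "angular": [0, 0, 0]}
    - {"grip": 1, "xyz": [-30, 0, 0], "angular": [0, 0, 0]}
    - {"grip": 1, "xyz": [-35, 0, -40], "angular": [0, 0, 0]}
    - {"grip": 1, "xyz": [-35, 0, -85], "angular": [0, 0, 0]}
    - {"grip": 1, "xyz": [-50, 0, -130], "angular": [0, 0, 0]}
    - {"grip": 1, "xyz": [-80, 0, -160], "angular": [0, 0, 0]}
    - {"grip": 1, "xyz": [-100, -40, -180], "angular": [0, 0, 0]}
    - {"grip": 1, "xyz": [-120, -80, -190], "angular": [0, 0, 0]}
    - {"grip": 1, "xyz": [-140, -120, -190], "angular": [0, 0, 0]}
    - {"grip": 1, "xyz": [-160, -160, -190], "angular": [0, 0, 0]}

```text
time_s: 15.3
tcp_pos: [0.4059, 0.3184, 0.2423]
ee_rot: [[0.997, 0.077, 0.002], [0.077, -0.997, 0.003], [0.002, -0.002, -1.0]]
wrist_force: [0.5, 0.1, 0.4]
gripper_width: 1.002
gripper_force: 0.0
```

Call:
move_arm:
  series:
    - {"grip": 1, "xyz": [0, -45, 0], "angular": [0, 0, 0]}
    - {"grip": 1, "xyz": [-10, -90, 0], "angular": [0, 0, 0]}
    - {"grip": 1, "xyz": [-20, -130, 0], "angular": [0, 0, 0]}
    - {"grip": 1, "xyz": [-20, -130, 0], "angular": [0, 0, 0]}
    - {"grip": 1, "xyz": [-20, -130, 0], "angular": [0, 0, 0]}

```text
time_s: 15.8
tcp_pos: [0.3762, 0.4455, 0.2407]
ee_rot: [[0.997, 0.079, -0.0], [0.079, -0.997, -0.001], [-0.0, 0.001, -1.0]]
wrist_force: [-0.6, -0.1, -0.4]
gripper_width: 1.001
gripper_force: 0.0
```

```bash
python3 - <<'E'
from h import *
c=snap('top','top5.png')
a=cv2.convertScaleAbs(c['img'][105:180,200:320,::-1],alpha=1.3)
cv2.imwrite('pics/t5.png',cv2.resize(a,None,fx=6.5,fy=6.5,interpolation=cv2.INTER_CUBIC))
E
```

```text
(no output)
```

View pics/t5.png

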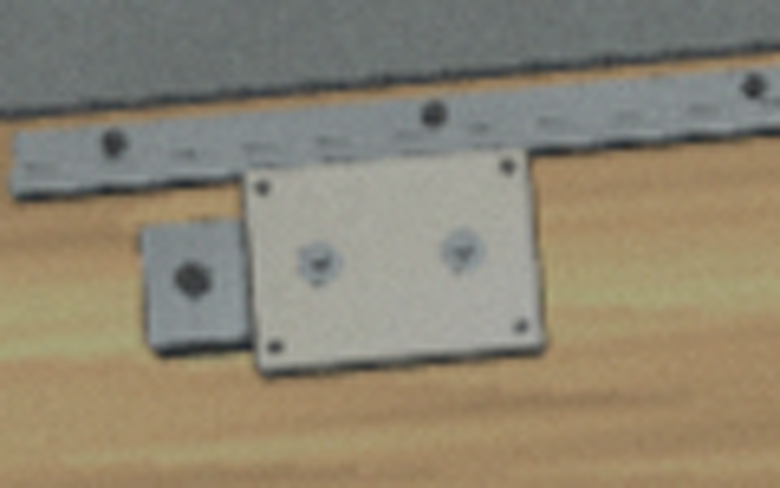

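The box sits against the rail and the stop with no visible gap. Its top corners in crop pixels are (245,172), (528,150), (543,345) and (262,368). I check these numerically.

```bash
python3 - <<'E'
from h import *
import pickle
c=pickle.load(open('top0.pkl','rb'))
f=lambda a:np.array(a)/6.5+[200,105]-0.42
b,e=fit(c,f([(245,172),(528,150),(543,345),(262,368)]),BOX,.05,[.65,.2,.07])
a=CAR[2];d=b[:2]-CAR[:2];print(d@[np.cos(a),np.sin(a)],d@[-np.sin(a),np.cos(a)],b[2]-a,e)
s=least_squares(lambda p:0*p,[0])
sb,e2=fit(c,f([(141,228),(242,219),(250,338),(152,346)]),[(.03,.025),(.03,-.025),(-.03,-.025),(-.03,.025)],.058,[.65,.3,.07])
d2=b[:2]-sb[:2];sa=sb[2];print('stop->box y',d2@[-np.sin(a),np.cos(a)],e2,'x',d2@[np.cos(a),np.sin(a)])
E
```

```text
0.10001759135472196 0.10334084510219207 -0.004090087713911103 0.586016548713161
stop->box y -0.09565124976788054 0.43055068378353667 x 0.005236182793912084
```

Measured: 95.7 mm between the box and stop origins (nominal 95), 5.2 mm along x (nominal 5), and aligned to 0.004 rad. I hand the job in.

```bash
python3 -c "
from station import r
print(r.finish_job())"
```

```text
the job is handed in; nothing more can be done
None
```

I pushed the white box flat against the rail and butted it against the stop; by camera it is 95.7 mm from the stop's origin (nominal 95) and square within about 0.004 rad. The hand is drawn clear and the job was handed in at about 16 s; the verdict was not shown.

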